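# Hang the rinsed tube carrier on the balancer hook

## Robot

A 6-joint arm with a two-finger parallel gripper is mounted at the origin on the work surface. World frame = base frame: x ahead of the robot, y to its left, z up, the work surface at z = 0. Lengths are in m, angles in rad, forces in N, time in s.
With the tool pointing down it reaches from about 0.325 to 0.875 m from the base axis. Payload 4.4 kg.
Tool frame: the origin (TCP) lies midway between the tips of the shut fingers; the grasp point (between the pads) lies 19 mm behind it; z points along the fingers, y is the line along which they close (so a half turn about z gives the same grasp; the last joint's range is limited). The gripper opens to 85 mm and grips with 20 to 120 N. Pads are 22 mm wide; open, the fingers measure 114 mm over their backs; the gripper's body (76 mm by 85 mm) begins 54 mm behind the grasp point. The pads swing forward as they close: fully open they stand 13 mm farther back than shut.
Start: joints at [-1.312, 0.207, 1.542, -0, 1.393, -0.15], TCP at [0.229, -0.528, 0.231] pointing down, gripper open.
Joint ranges: [-2.73, 2.73], [-0.86, 2.22], [0.23, 2.46], [-1.11, 4.25], [0.08, 2.63], [-2.82, 2.82]. Speed limits (rad/s): [2.79, 2.79, 3.14, 3.14, 3.14, 3.14].

## Interface

Orientations are given as a rotation vector (axis times angle).
In Python, from bench import r, planner, snapshot, get_calibration, ticket gives the robot as it stands. Calls block until the motion is done:
- r.move_to(position, orientation): joint-space move of the TCP to a pose.
- r.servo_line(position, orientation=None, velocity=0.15, threshold=None): straight line of the TCP; orientation=None keeps the orientation; velocity is the mean speed in m/s. With threshold (N) it stops when the force on the tool has changed by that much, and returns True; else False.
- r.goto_joints(angles): joint-space move.
- r.open_jaws() and r.gripper_close(): open the fingers fully, or close them until they stop; the grip force is fixed at half the most.
- r.dwell(seconds).
- planner.ik(position, orientation): joint angles nearest the present ones, or None.
- r.read_state(): the state.
- snapshot(name): name is "scene" or "side" or "wrist"; returns the picture (420x560x3 uint8, blue, green, red); there is no depth.
- get_calibration(name): a dict with "intrinsics" (3x3 intrinsics, pixels), "rvec" (rotation vector, rad) and "tvec" (3), from world to camera coordinates, as OpenCV has them; the wrist camera has in their place "T_tool_cam" (4x4, takes a point from camera to tool coordinates, whose origin is the TCP and whose axes are the flange's). Camera axes: x right, y down, z forward; pixel columns grow to the right and rows downward; lengths in m; the calibration is good to about 2 mm. A picture is of the moment at which its call begins: read the wrist's pose just before it. get_calibration takes no time and is no camera call.
A pose or a line that the arm cannot do raises r.Unreachable and nothing moves.
- ticket.job_done(): hands the job in; it is judged then, once.
The state is a dict: "t": time; "joint_positions": joint angles; "dq": joint speeds; "tau": joint torques, N m; "tcp_pos": TCP position; "tcp_rot": TCP orientation; "contact_force": force on the tool from outside, world axes, zero at the start; "torque": the same for the moment, N m; "grip_width": opening from 0.0 (shut) to 1.0 (fully open); "grip_force": force on a finger pad.
Only numpy, scipy, OpenCV 4.12 (cv2) and the standard library are available. Lean on these libraries where they do the work, as an engineer would, in place of code of your own. Each camera call takes 0.05 s, during which the arm holds its last target. There are 200 camera calls.

## Task

Hang the steel tube carrier on the spring balancer's hook so that it drains free above its drip tray: take the hook by its grey handle, pull it down, catch the carrier's bail with it without shoving or tipping the carrier, and let it up slowly. Let go only at the height where the spring just carries the carrier's weight, so that neither hook nor carrier jumps when released. Do not handle the carrier with the gripper, and leave the other things on the bench alone.

Things in the scene. Friction and masses are not known exactly. Their poses are not given: they have to be found in the camera images.
- frame: Fixed aluminium balancer gantry, 660 mm wide (y), posts 620 mm apart; origin on the bench midway between the posts, x away from the robot, y along the beam at yaw 0. Beam 421 mm high, 30 mm behind the origin.
- trolley: Trolley on the beam; origin at beam height over the frame's y axis. Slides along the frame's y, 200 mm either way, friction about 0.5 N, stays where left; cannot move in x or turn. Carries an upright white tube (350 to 580 mm above the bench) out of which a steel rod comes down; from the rod's foot a level arm (16 wide, 14 thick) reaches 160 mm to the frame's -x and ends in handle and hook.
- hook_slide (a joint): How far the hook is pulled down, m: 0 at the upper stop, 0.155 at the lower. The spring pulls the unloaded hook up with 1.9 N at 0 plus 60 N per m (its own weight already taken off), friction 0.15 N either way. No catch: let go, it flies up until spring and load balance.
- hook: Steel hook with arm and handle; origin at the throat centre, axes as the frame's. J of 8 mm round bar in the y-z plane: shank on the -y side (face 5.5 mm from the throat centre), up 45 mm to the arm; bottom 13.5 mm below the centre; tip on the +y side, 13.5 mm out, its top 8 mm above the centre. The mouth opens to +y above the tip: it goes under a bar moving to +y.
- hook_throat (a point): Centre of the hook's throat. It stands 248 mm above the bench when the hook is up.
- hook_grip (a point): Where to take the handle, a grey upright block 30 (x) by 16 (y) by 52 mm high on the arm's end, straight above the throat. The point is on its axis, 89 mm above the throat centre, 22 mm below the block's top, 30 mm above the arm's top face. Pinch it from above across y.
- tray: Fixed grey drip tray, 112 (x) by 150 (y) by 20 mm high, walls and floor 4 mm; origin under its centre.
- carrier: Loose steel carrier with eight capped tubes, 84 (x) by 120 (y) mm, caps 76 mm high, standing in the tray with about 10 mm of play; origin under its centre. An arched bail of 7 mm round bar stands up across x at y = 0, legs at x = +-38 mm. Mass 0.22 to 0.70 kg by its filling, which cannot be seen. A sideways push of 1 N at the bail can start to tip it.
- bail_top (a point): Centre of the bail's bar at its crown, 130 mm above the carrier's underside; the bar runs along the carrier's x and falls 12 mm over 28 mm either side. Bar centre seated in the hook: 2 mm below the throat centre.
- flask: Bystander: conical glass flask, 80 mm wide, 108 mm high; origin under its centre.
- beaker: Bystander: glass beaker, 60 mm wide, 75 mm high; origin under its centre.
- jar: Bystander: white jar, 40 mm wide, 60 mm high, between tray and beam; origin under its centre.
- tip_box: Bystander: closed box 45 by 90 by 45 mm; origin under its centre.
- reagent: Bystander: amber bottle, 48 mm wide, 100 mm high; origin under its centre.
- spatula: Bystander: steel spatula, 170 mm long, lying on the bench on the robot's side of the tray; origin under its middle.
There are look-alikes about, which are no part of the job. There is more than one size of the tray; the job needs the middle-sized.

How it is judged:
By the outcome, as a careful person would: the job done as asked, in the order asked, and still so for the second after the job is handed in, with the robot touching nothing.
It also fails if it takes over 64 s, if anything falls off the work surface, if the arm or the gripper's body presses on something with over 40 N, if the wrist force passes 120 N, or if a joint passes its speed limit or range.

## Working session

There is one attempt and no reset: what is moved stays moved. The work goes in short steps, each a Python script; the robot and the scene stay as the last script left them, time stands still between calls to the robot, and variables do not carry over. Pictures are saved under pics/ and viewed, at most 10 in all, crops included, and the job is handed in when it is done.

```bash
ls; mkdir -p pics; python3 - <<'E'
from bench import *
import cv2,numpy as np
a=snapshot("scene");b=snapshot("side")
cv2.imwrite("pics/scene0.png",a);cv2.imwrite("pics/side0.png",b)
cv2.imwrite("pics/both.png",cv2.resize(a,(800,600),interpolation=cv2.INTER_CUBIC))
cv2.imwrite("pics/sideb.png",cv2.resize(b,(800,600),interpolation=cv2.INTER_CUBIC))
for n in("scene","side","wrist"):print(n,{k:np.round(v,4).tolist() for k,v in get_calibration(n).items()})
print(r.read_state())
E
```

```text
pics
scene {'intrinsics': [[525.5041, 0.0, 275.3233], [0.0, 525.5041, 206.2401], [0.0, 0.0, 1.0]], 'rvec': [0.7766, 2.5557, -1.1316], 'tvec': [0.4277, 0.019, 1.7987]}
side {'intrinsics': [[387.5195, 0.0, 280.0407], [0.0, 387.5195, 210.4835], [0.0, 0.0, 1.0]], 'rvec': [0.375, -2.7299, 1.2639], 'tvec': [0.4827, 0.2967, 0.9688]}
wrist {'intrinsics': [[371.171, 0.0, 283.8369], [0.0, 371.171, 208.5267], [0.0, 0.0, 1.0]], 'T_tool_cam': [[-0.0002, -0.9612, -0.2758, 0.0704], [1.0, -0.0001, -0.0005, 0.0011], [0.0005, -0.2758, 0.9612, -0.1417], [0.0, 0.0, 0.0, 1.0]]}
{'t': 0.1, 'joint_positions': array([-1.31250982e+00,  2.07376855e-01,  1.54286317e+00,  4.51630226e-06,
        1.39351206e+00, -1.50511251e-01]), 'dq': array([-0.00103513, -0.00125521, -0.0024707 , -0.00051339, -0.00162976,
       -0.00099156]), 'tau': array([-3.21281213e-04, -3.84089684e+01, -2.92547876e+01, -1.60806267e-04,
        4.84453616e-03, -3.42298115e-06]), 'tcp_pos': array([ 0.22836734, -0.52693026,  0.2301933 ]), 'tcp_rot': array([-3.07408328e+00, -6.37237085e-01,  1.75607904e-04]), 'contact_force': array([ 0.14728049,  0.99760791, -0.10163974]), 'torque': array([-0.01567476, -0.02967457,  0.02739307]), 'grip_force': 0.0, 'grip_width': 1.0002907871526812}
```

View pics/both.png

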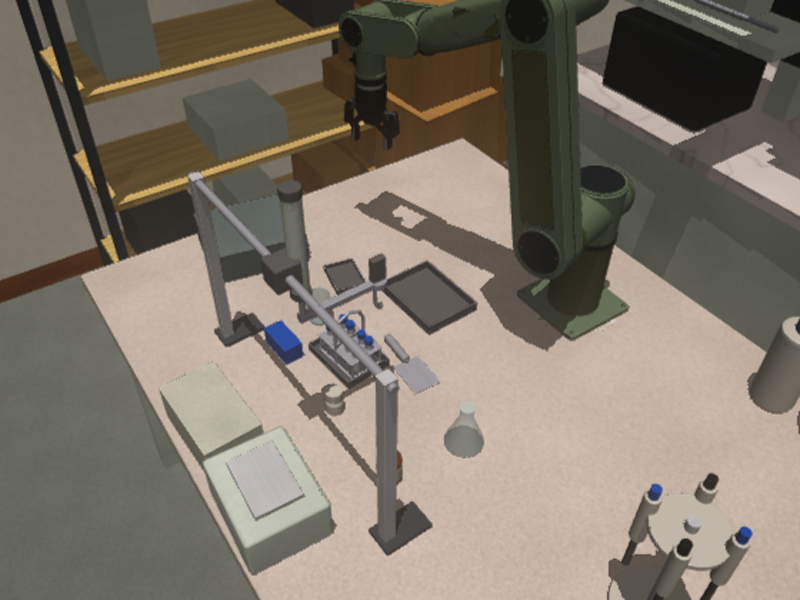

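View pics/sideb.png

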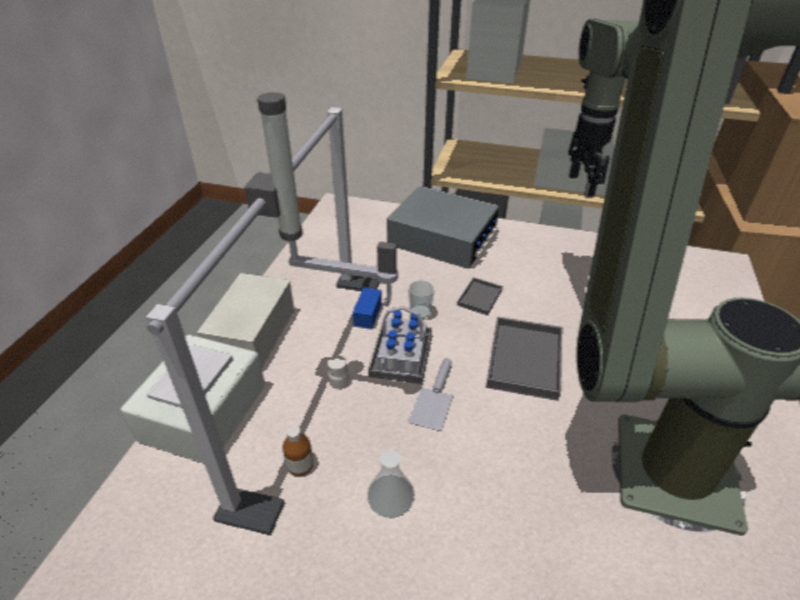

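The scene shows the gantry with the trolley left of the carrier, the handle at about (377,266) in the scene picture and (387,258) in the side picture. The carrier stands in the middle tray at about (350,345) and (402,340). I'll enlarge both.

```bash
python3 - <<'E'
import cv2,numpy as np
a=cv2.imread("pics/scene0.png");b=cv2.imread("pics/side0.png")
A=cv2.resize(a[165:285,200:300],None,fx=5,fy=5,interpolation=cv2.INTER_CUBIC)
B=cv2.resize(b[160:280,240:310],None,fx=5,fy=5,interpolation=cv2.INTER_CUBIC)
c=np.hstack([A[:, :],B])[:, :]
c=cv2.convertScaleAbs(c,alpha=1.4,beta=10)
c=cv2.resize(c,(800,int(c.shape[0]*800/c.shape[1])))
print(c.shape,800/850)
cv2.imwrite("pics/crop1.png",c)
E
```

```text
(564, 800, 3) 0.9411764705882353
```

View pics/crop1.png

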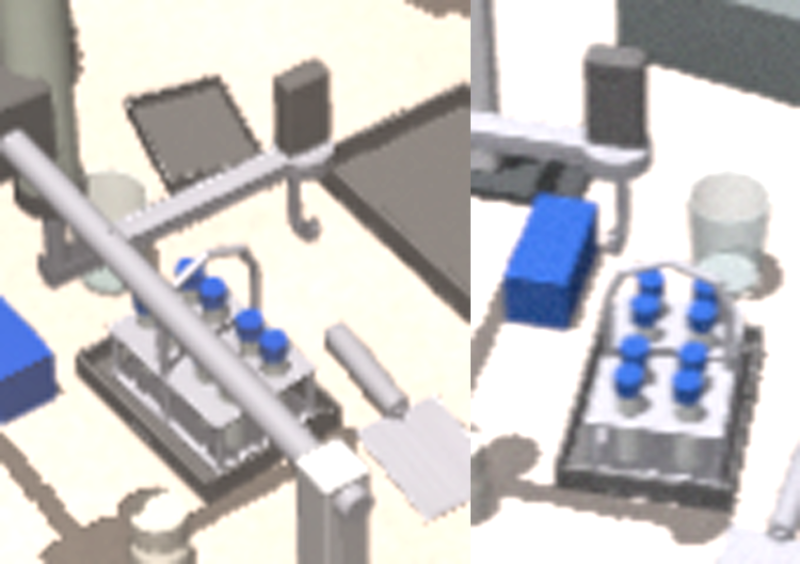

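The crop shows the handle top centre at scene (302,72) and side (616,52), and the hook bottom at (308,228) and (613,247). The bail crown is at about (237,250) and (668,268), and the tray corners are visible. I'll triangulate these.

```bash
cat > h.py <<'E'
import cv2,numpy as np
from scipy.spatial.transform import Rotation as R
from bench import *
def P(n):
    c=get_calibration(n);K=np.array(c["intrinsics"]);Rm=cv2.Rodrigues(np.array(c["rvec"],float))[0]
    return K@np.c_[Rm,np.array(c["tvec"]).ravel()]
def Pw(s):
    c=get_calibration("wrist");T=np.eye(4);T[:3,:3]=R.from_rotvec(s["tcp_rot"]).as_matrix();T[:3,3]=s["tcp_pos"]
    return np.array(c["intrinsics"])@np.linalg.inv(T@np.array(c["T_tool_cam"]))[:3]
def tri(obs):
    A=[];
    for M,(u,v) in obs: A+=[u*M[2]-M[0],v*M[2]-M[1]]
    X=np.linalg.svd(np.array(A))[2][-1];X=X[:3]/X[3]
    return X,[np.round(proj(M,X)-np.array(p),1).tolist() for M,p in obs]
def proj(M,X): q=M@np.r_[X,1];return q[:2]/q[2]
def onplane(M,uv,z):
    H=M[:,[0,1,3]].copy();H[:,2]+=M[:,2]*z
    q=np.linalg.solve(H,[*uv,1]);return np.r_[q[:2]/q[2],z]
E
python3 - <<'E'
from h import *
np.set_printoptions(precision=4,suppress=True)
S,D=P("scene"),P("side");k=800/170
a=lambda u,v:(200+u/k-.4,165+v/k-.4)
b=lambda u,v:(240+(u-470.6)/k-.4,160+v/k-.4)
f=lambda u,v:(u/1.4286,v/1.4286)
for n,p,q in [("handletop",a(302,72),b(616,52)),("hookbot",a(308,228),b(613,247)),("bail",a(237,250),b(668,268)),
 ("beamL",f(195,178),f(335,113)),("beamR",f(388,378),f(162,318)),("handlebot",a(302,150),b(616,148))]:
  print(n,*tri([(S,p),(D,q)]))
for p in [(78,360),(212,495),(340,415)]:print("tray s",onplane(S,a(*p),.018))
for p in [(560,482),(730,502),(760,330)]:print("tray d",onplane(D,b(*p),.018))
E
```

```text
handletop [ 0.5324 -0.0304  0.3601] [[0.1, 0.4], [0.3, -0.7]]
hookbot [ 0.5328 -0.0248  0.2462] [[0.2, 0.9], [0.6, -1.7]]
bail [ 0.5281 -0.115   0.1558] [[0.2, 0.6], [0.4, -1.2]]
beamL [ 0.7339 -0.3527  0.4245] [[0.0, 0.6], [0.4, -0.9]]
beamR [0.709  0.2728 0.4271] [[0.4, 1.0], [0.7, -2.3]]
handlebot [ 0.5329 -0.0305  0.3033] [[0.1, 0.5], [0.3, -0.9]]
tray s [ 0.5995 -0.2113  0.018 ]
tray s [ 0.5868 -0.0591  0.018 ]
tray s [ 0.4804 -0.0714  0.018 ]
tray d [ 0.5796 -0.0526  0.018 ]
tray d [ 0.4759 -0.0651  0.018 ]
tray d [ 0.493  -0.2177  0.018 ]
```

```bash
cat >> h.py <<'E'
def ori(yaw): # tool z down, tool x at world direction pi+yaw (camera on robot side)
    return (R.from_euler('z',yaw)*R.from_rotvec([0,np.pi,0])).as_rotvec()
def wshot(name):
    s=r.read_state();im=snapshot("wrist");np.savez(f"pics/{name}.npz",p=s["tcp_pos"],r=s["tcp_rot"],P=Pw(s));cv2.imwrite(f"pics/{name}.png",im);return im
E
python3 - <<'E'
from h import *
o=ori(0.04)
r.move_to([0.40,-0.10,0.43],o);r.dwell(.2);a=wshot("wB");print(r.read_state()["t"])
r.move_to([0.47,-0.14,0.37],o);r.dwell(.2);b=wshot("wA")
s=r.read_state();print(s["t"],s["tcp_pos"],s["contact_force"])
cv2.imwrite("pics/w2.png",cv2.convertScaleAbs(np.vstack([a,b])[:, :],alpha=1.2) if 0 else cv2.resize(np.hstack([a,b]),(800,300)))
cv2.imwrite("pics/wBb.png",cv2.resize(a,(800,600),interpolation=cv2.INTER_CUBIC))
cv2.imwrite("pics/wAb.png",cv2.resize(b,(800,600),interpolation=cv2.INTER_CUBIC))
E
```

```text
2.175
2.9083 [ 0.47004909 -0.13987468  0.37178998] [-0.12606851 -0.05177044  0.22332171]
```

View pics/wBb.png

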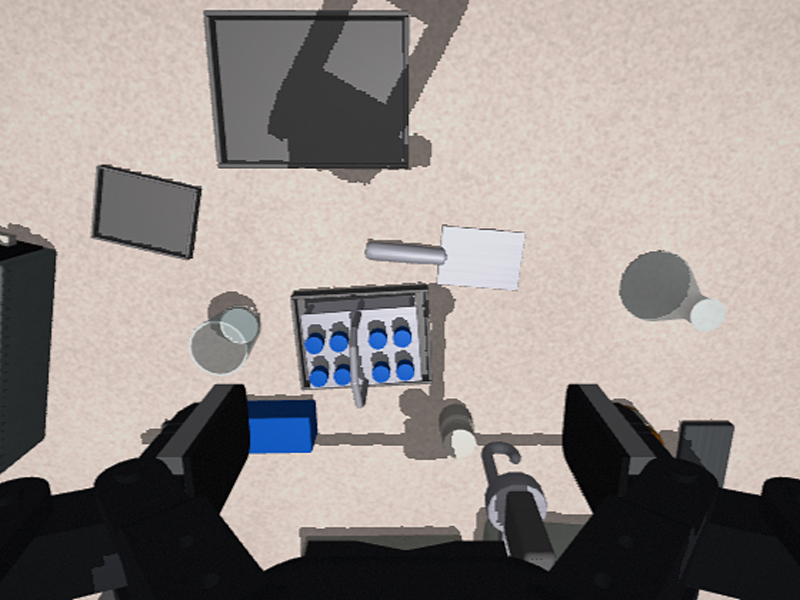

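View pics/wAb.png

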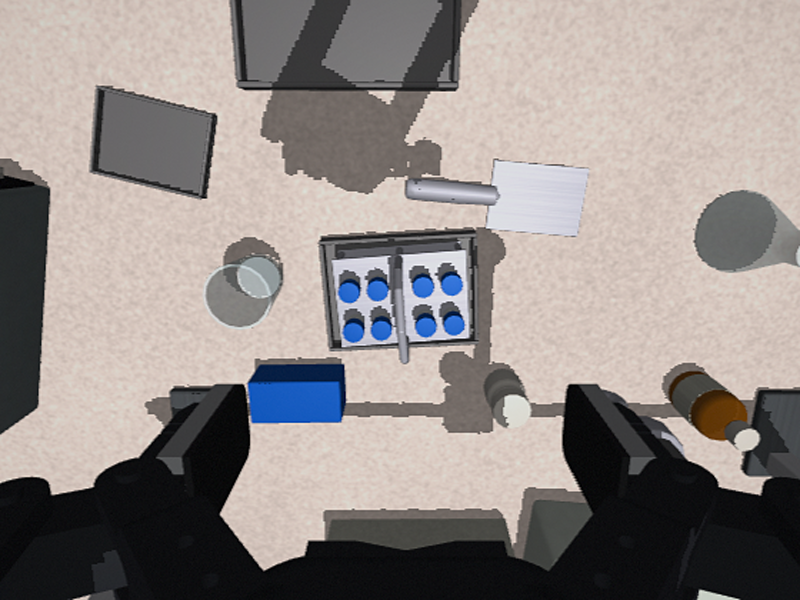

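Both views show the carrier in the middle tray. In wA the bail bar runs from (398,252) to (404,360). In wB the hook shank is at (488,455) with its tip at (515,455), opening to +y. I'll overlay a model of the bail, tray and hook and fit it.

```bash
cat >> h.py <<'E'
bailpts=[(x/1e3,0,.130-12e-3*(x/28)**2) for x in range(-32,33,4)]
def place(pts,x,y,yaw,z=0):
    c,s=np.cos(yaw),np.sin(yaw);return [np.array([x+c*p[0]-s*p[1],y+s*p[0]+c*p[1],z+p[2]]) for p in pts]
def draw(im,M,pts,x0,y0,k,col,closed=False):
    q=np.array([(proj(M,p)-[x0,y0]+.5)*k for p in pts]);cv2.polylines(im,[np.int32(np.round(q*8))],closed,col,1,cv2.LINE_AA,3)
def hookpts():
    a=np.radians(np.arange(180,361,15));return [(0,-.0095,.045),(0,-.0095,0)]+[(0,.0095*np.cos(t),.0095*np.sin(t)) for t in a]+[(0,.0095,.008)]
E
python3 - <<'E'
from h import *
from scipy.optimize import least_squares
np.set_printoptions(precision=4,suppress=True)
MA=np.load("pics/wA.npz")["P"];MB=np.load("pics/wB.npz")["P"]
f=lambda u,v:np.array([u/1.4286,v/1.4286])
# tray rim corners: outer, in wA
tA=[f(320,238),f(474,230),f(478,340),f(331,350)]
for p in tA: print("rim",onplane(MA,p,.02))
for p in [f(292,293),f(428,286)]: print("rimB",onplane(MB,p,.02))
for M,p in((MA,f(402,310)),(MB,f(357,355))):print("bail",onplane(M,p,.134))
for M,p,q in((MA,f(399,262),f(404,355)),(MB,f(355.5,318),f(360.5,400))):
  a,b=onplane(M,p,.122),onplane(M,q,.122);print("ends",a,b,"yaw",np.arctan2(b[1]-a[1],b[0]-a[0]))
print("hook shank low",onplane(MB,f(488,455),.248),"tip",onplane(MB,f(516,456),.254),"disc",onplane(MB,f(515,494),.307))
E
```

```text
rim [ 0.4879 -0.2207  0.02  ]
rim [ 0.4746 -0.077   0.02  ]
rim [ 0.5836 -0.0648  0.02  ]
rim [ 0.6001 -0.2103  0.02  ]
rimB [ 0.4873 -0.2201  0.02  ]
rimB [ 0.4739 -0.074   0.02  ]
bail [ 0.5198 -0.1417  0.134 ]
bail [ 0.5098 -0.1398  0.134 ]
ends [ 0.4858 -0.1453  0.122 ] [ 0.5608 -0.1386  0.122 ] yaw 0.08920114568720898
ends [ 0.4794 -0.1426  0.122 ] [ 0.5595 -0.1369  0.122 ] yaw 0.07076668974503197
hook shank low [ 0.534  -0.0388  0.248 ] tip [ 0.5303 -0.021   0.254 ] disc [ 0.522 -0.033  0.307]
```

```bash
python3 - <<'E'
from h import *
MA=np.load("pics/wA.npz")["P"];MB=np.load("pics/wB.npz")["P"]
A=cv2.imread("pics/wA.png");B=cv2.imread("pics/wB.png")
k=6
def crop(im,x0,y0,w,h): return cv2.resize(im[y0:y0+h,x0:x0+w],None,fx=k,fy=k,interpolation=cv2.INTER_CUBIC)
a=crop(A,250,165,66,100);b=crop(B,330,305,66,100)
for dx,col in((0,(0,0,255)),):
  draw(a,MA,place(bailpts,.525,-.1405,.085,.004),250,165,k,col)
  draw(a,MA,place([(0,-.004,.130),(0,.004,.130)],.525,-.1405,.085,.004),250,165,k,col)
hp=hookpts()
draw(b,MB,place(hp,.5325,-.0295,.04,.248),330,305,k,(0,0,255))
draw(b,MB,place([(.015,.008,.115),(-.015,.008,.115),(-.015,-.008,.115),(.015,-.008,.115),(.015,.008,.115),(.015,.008,.059),(-.015,.008,.059),(-.015,.008,.115),(-.015,-.008,.115),(-.015,-.008,.059),(-.015,.008,.059)],.5325,-.0295,.04,.248),330,305,k,(0,255,255))
cv2.imwrite("pics/ov.png",np.hstack([a,b]))
E
```

```text
(no output)
```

View pics/ov.png

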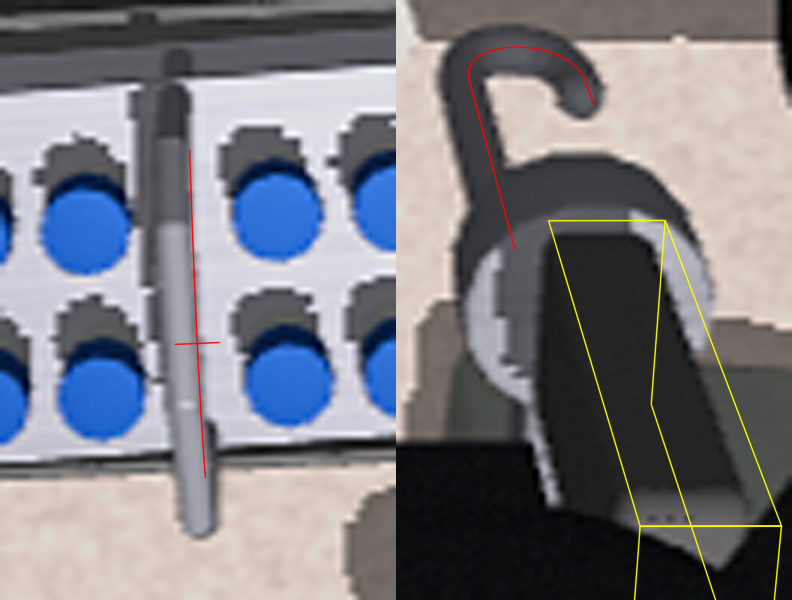

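The overlay shows the bail bar about 2.2 mm further to -y than the model, so its crown is near (0.528, -0.1427) with yaw about 0.10. The hook and handle sit about 2 mm to -y, so y is near -0.0318. Now I'll grip the handle.

```bash
cat >> h.py <<'E'
def F(n=12):
    v=[]
    for _ in range(n): r.dwell(.02);v.append(r.read_state()["contact_force"])
    return np.round(np.mean(v,0),3)
E
python3 - <<'E'
from h import *
o=ori(0.04)
r.servo_line([0.50,-0.08,0.45],o,velocity=.25)
r.servo_line([0.533,-0.0318,0.43],o,velocity=.2)
r.dwell(.2);print("F0",F())
print(r.servo_line([0.533,-0.0318,0.318],o,velocity=.1,threshold=6))
print("F1",F());r.gripper_close();r.dwell(.2);s=r.read_state()
print("F2",F(),s["tcp_pos"],s["grip_width"],s["grip_force"],s["t"],s["torque"])
b=wshot("wG");
a=snapshot("scene");c=snapshot("side");cv2.imwrite("pics/scene1.png",a);cv2.imwrite("pics/side1.png",c)
k=4
C=lambda im,x0,y0,w,h:cv2.resize(im[y0:y0+h,x0:x0+w],(400,400),interpolation=cv2.INTER_CUBIC)
cv2.imwrite("pics/g.png",np.hstack([C(b,180,130,200,200),C(c,230,130,110,110)]))
E
```

```text
F0 [-0.256 -0.3    0.014]
False
F1 [-0.188  0.105  0.2  ]
F2 [-0.566  0.17   1.353] [ 0.53298203 -0.0317918   0.31811923] 0.1776835681407083 59.807122349739075 6.6333 [ 0.12600867  0.10759015 -0.15497306]
```

View pics/g.png

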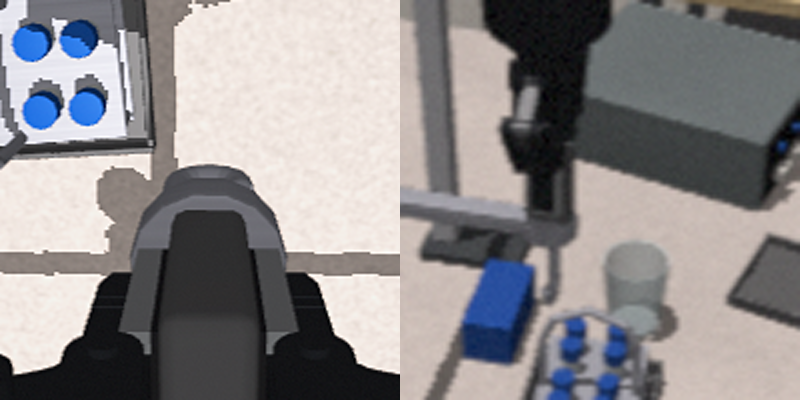

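Grip is good: 15 mm width, with the hook hanging below. Next I'll slide to the -y side of the bail at height, then lower while logging the unloaded spring force.

```bash
python3 - <<'E'
from h import *
o=ori(0.04)
g=np.array([.533,-.0318]);d=np.array([-np.sin(.04),np.cos(.04)])
r.servo_line([*g,.310],o,velocity=.05);print("310",F())
p=g-d*.1385
print(r.servo_line([*p,.310],o,velocity=.08,threshold=12));print("slid",F(),r.read_state()["tcp_pos"])
for z in (.28,.24,.20,.180):
    if r.servo_line([*p,z],o,velocity=.06,threshold=14):print("STOP");break
    print(z,F(15),r.read_state()["tcp_pos"],r.read_state()["t"])
b=wshot("wL");c=snapshot("side");a=snapshot("scene")
C=lambda im,x0,y0,w,h:cv2.resize(im[y0:y0+h,x0:x0+w],(400,400),interpolation=cv2.INTER_CUBIC)
cv2.imwrite("pics/scene2.png",a);cv2.imwrite("pics/side2.png",c)
cv2.imwrite("pics/l.png",np.hstack([C(b,210,110,180,180),C(c,240,170,80,80)]))
E
```

```text
310 [-0.88  -0.033  2.295]
False
slid [-5.392 -0.53   2.288] [ 0.53810173 -0.1701669   0.30983576]
0.28 [-6.363  0.286  3.878] [ 0.53814097 -0.16999821  0.28068318] 10.475
0.24 [-7.202  0.008  6.479] [ 0.5382105  -0.17024611  0.24126417] 11.5417
0.2 [-8.437 -0.429  8.662] [ 0.53830725 -0.17040879  0.20171102] 12.6083
0.18 [-8.745 -0.175  9.957] [ 0.53834044 -0.17041926  0.18189298] 13.3417
```

View pics/l.png

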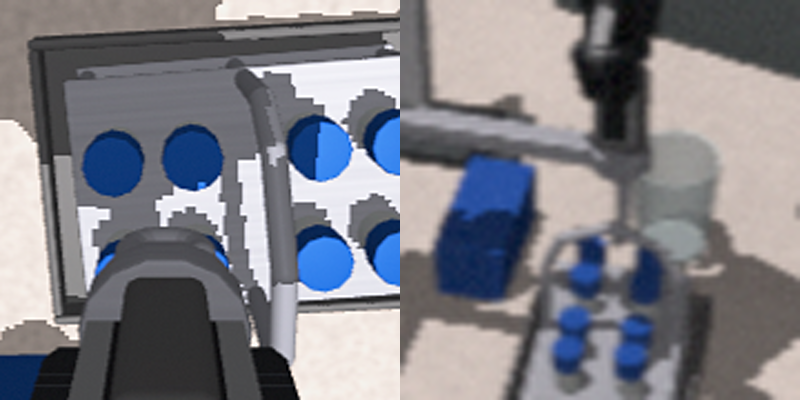

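The wrist view shows the hook's bend at about (179,235) and the bail bar at about (279,230), with the hook on the -y side and clear of everything. Fx at -8.7 N means I'm off the slide line, so I'll compute the gap and relieve x.

```bash
python3 - <<'E'
from h import *
np.set_printoptions(precision=4,suppress=True)
w=np.load("pics/wL.npz");M=w["P"];f=lambda u,v:(210+u*.45-.3,110+v*.45-.3)
for u,v in((273,170),(279,230),(283,285)):print("bail",onplane(M,f(u,v),.134))
print("hook arc",onplane(M,f(179,235),.103),w["p"])
print("model hook px",[((proj(M,p)-[210,110])/.45).round(0).tolist() for p in place([(0,-.0095,0),(0,0,-.0095),(0,.0095,0),(0,.0095,.008)],w["p"][0],w["p"][1],.03,w["p"][2]-.070)])
o=ori(0.04);p=w["p"]
x,y=.533+np.sin(.04)*.1385,-.0318-np.cos(.04)*.1385
for dx in(-.0015,-.003):
    r.servo_line([x+dx,y,.178],o,velocity=.03);s=r.read_state();print(dx,F(10),s["tcp_pos"],s["torque"],s["t"])
E
```

```text
bail [ 0.5105 -0.1469  0.134 ]
bail [ 0.5251 -0.1444  0.134 ]
bail [ 0.5391 -0.1423  0.134 ]
hook arc [ 0.5368 -0.1674  0.103 ] [ 0.5383 -0.1704  0.1819]
model hook px [[132.0, 249.0], [167.0, 239.0], [202.0, 249.0], [204.0, 259.0]]
-0.0015 [-4.484 -0.12   9.878] [ 0.5384 -0.1706  0.1806] [ 0.3743  0.9601 -0.2122] 13.7417
-0.003 [-0.55   0.129 10.346] [ 0.5384 -0.1706  0.1813] [ 0.4933  0.7491 -0.1721] 14.1583
```

```bash
python3 - <<'E'
from h import *
o=ori(0.04);L=.0235
x=.533+np.sin(.04)*.1385-.003-np.sin(.03)*L;y=-.0318-np.cos(.04)*.1385+L
print(r.servo_line([x,y,.178],o,velocity=.02,threshold=3));s=r.read_state();print(F(10),s["tcp_pos"],s["t"])
b=wshot("wC");c=snapshot("side");cv2.imwrite("pics/side3.png",c)
p=r.read_state()["tcp_pos"];M=np.load("pics/wC.npz")["P"];D=P("side")
k=6
b0=cv2.resize(b[165:265,245:311],None,fx=k,fy=k,interpolation=cv2.INTER_CUBIC)
c0=cv2.resize(c[180:230,263:296],None,fx=12,fy=12,interpolation=cv2.INTER_CUBIC)
b0=cv2.convertScaleAbs(b0,alpha=1.3,beta=15);c0=cv2.convertScaleAbs(c0,alpha=1.3)
hp=place(hookpts(),p[0],p[1],.03,p[2]-.07)
bp=place(bailpts,.528,-.1427,.1,.004)
for q in(hp[2:],bp):
  draw(b0,M,q,245,165,k,(0,0,255))
draw(c0,D,hp,263,180,12,(0,0,255));draw(c0,D,bp,263,180,12,(0,255,255))
cv2.imwrite("pics/c.png",np.hstack([b0,c0]))
E
```

```text
False
[-1.011 -0.197 10.24 ] [ 0.53752718 -0.14715253  0.18128641] 15.65
```

View pics/c.png

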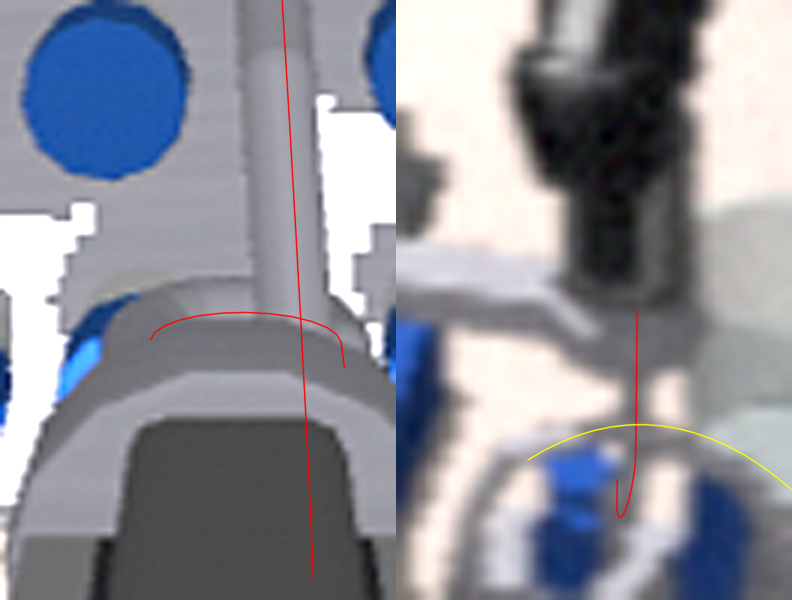

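The overlay shows the bail bar about 1.2 mm to -y of the model and the hook bend matching its model. So the bar is at y ≈ -0.143 and the throat is 4 mm short of it. I'll close the gap and raise in small steps, watching the forces.

```bash
python3 - <<'E'
from h import *
o=ori(0.04);L=.0235+.0038
x=.533+np.sin(.04)*.1385-.003-np.sin(.03)*L;y=-.0318-np.cos(.04)*.1385+L
f0=F(6);print(r.servo_line([x,y,.178],o,velocity=.01,threshold=1.5));f1=F(8);print(f0,f1,r.read_state()["tcp_pos"])
if abs(f1[1]-f0[1])<.8:
  for z in (.190,.196,.200,.204,.208,.212,.216,.220):
    r.servo_line([x,y,z],o,velocity=.03);f=F(8);s=r.read_state();q=s["tcp_pos"]
    print(z,f,q,"load",round(1.9+60*(.318-q[2])-f[2],2),round(s["t"],1))
    if abs(f[1])>2.5: print("side force");break
E
```

```text
False
[-1.204  0.043 10.284] [-1.236  0.032 10.458] [ 0.53737535 -0.14328721  0.18126163]
0.19 [-0.907 -0.185  9.791] [ 0.53737079 -0.14327182  0.19318915] load -0.4 17.4
0.196 [-0.939 -0.081  9.358] [ 0.53735951 -0.14323237  0.19912949] load -0.33 17.9
0.2 [-0.854  0.333  9.126] [ 0.53732941 -0.14298871  0.20306783] load -0.33 18.3
0.204 [3.396 1.355 6.786] [ 0.5372809  -0.14285918  0.20588216] load 1.84 18.7
0.208 [7.022 0.552 3.349] [ 0.53717732 -0.14294223  0.20888621] load 5.1 19.1
0.212 [6.741 0.553 2.93 ] [ 0.53716746 -0.14299764  0.21279745] load 5.28 19.5
0.216 [7.077 0.131 2.579] [ 0.53717577 -0.14297387  0.21672361] load 5.4 19.9
0.22 [7.017 0.195 2.377] [ 0.53716508 -0.14295147  0.2206757 ] load 5.36 20.4
```

The hook caught the bail at the predicted height with almost no side force, and the load is about 5.5 N. I'll relieve Fx and measure the balance in both directions.

```bash
python3 - <<'E'
from h import *
o=ori(0.04);L=.0273
x=.533+np.sin(.04)*.1385-.003-np.sin(.03)*L;y=-.0318-np.cos(.04)*.1385+L
x+=.0026;r.servo_line([x,y,.222],o,velocity=.02);f=F(10);print(f)
x+=f[0]/2600;res=[]
for z in (.234,.244,.252,.260,.266,.260,.252,.244):
    r.servo_line([x,y,z],o,velocity=.02);r.dwell(.15);f=F(20);s=r.read_state();q=s["tcp_pos"]
    print(z,f,q,"load",round(1.9+60*(.318-q[2])-f[2],2),round(s["t"],1))
print(x,y)
E
```

```text
[-0.234 -0.479  2.086]
0.234 [-0.972 -0.467  1.33 ] [ 0.53711655 -0.14287478  0.23385722] load 5.62 22.1
0.244 [-2.115 -0.028  0.787] [ 0.53711005 -0.14282102  0.24383617] load 5.56 23.2
0.252 [-2.67   0.491  0.399] [ 0.53712634 -0.14285898  0.25188509] load 5.47 24.2
0.26 [-3.131  0.092 -0.169] [ 0.53713725 -0.14294675  0.25986301] load 5.56 25.3
0.266 [-4.002 -0.257 -0.427] [ 0.53713357 -0.14291581  0.26588055] load 5.45 26.2
0.26 [-4.859 -0.778  0.061] [ 0.53717092 -0.14287958  0.26007151] load 5.31 27.1
0.252 [-5.107 -0.523  0.444] [ 0.537177  -0.1428822  0.2522234] load 5.4 28.2
0.244 [-5.453 -0.274  0.605] [ 0.53718595 -0.14290235  0.24436391] load 5.71 29.2
0.5372296456293207 -0.14288921477254546
```

Zero force lies at about z = 0.2575, averaged over up and down strokes. I'll relieve Fx, settle there and release.

```bash
python3 - <<'E'
from h import *
o=ori(0.04);x,y=.53723,-.14289
r.servo_line([x-.0018,y,.254],o,velocity=.02);f=F(15);print(f)
x=x-.0018+f[0]/2600
r.servo_line([x,y,.2572],o,velocity=.01);r.dwell(1.0);f=F(40);s=r.read_state();print(f,s["tcp_pos"],s["torque"],s["t"])
if abs(f[0])<2.5 and abs(f[2])<.4:
  c0=snapshot("side");r.open_jaws();c1=snapshot("side");r.dwell(.4);c2=snapshot("side")
  print(r.read_state()["t"],F(5),[int(np.abs(c.astype(int)-c0)[150:260,200:330].max(2).__gt__(40).sum()) for c in(c1,c2)])
  for i,c in enumerate((c0,c1,c2)):cv2.imwrite(f"pics/rel{i}.png",c)
E
```

```text
[5.797 0.262 0.513]
[-5.169 -0.201 -0.008] [ 0.53713539 -0.14287712  0.25694045] [ 0.0748582   0.60901936 -0.15466017] 32.3167
```

```bash
python3 - <<'E'
from h import *
o=ori(0.04);y=-.14289
r.servo_line([.5366,y,.2572],o,velocity=.01);r.dwell(.5);f=F(40);s=r.read_state();print(f,s["tcp_pos"],s["torque"],s["t"])
if abs(f[0])<2.5 and abs(f[2])<.35:
  c0=snapshot("side");r.open_jaws();c1=snapshot("side");r.dwell(.4);c2=snapshot("side")
  print(r.read_state()["t"],F(5),[int(np.abs(c.astype(int)-c0)[150:260,200:330].max(2).__gt__(40).sum()) for c in(c1,c2)])
  for i,c in enumerate((c0,c1,c2)):cv2.imwrite(f"pics/rel{i}.png",c)
E
```

```text
[ 2.828 -0.039  0.215] [ 0.53707736 -0.14292409  0.25741086] [ 0.21199235 -0.50901089 -0.15980586] 33.7417
```

```bash
python3 - <<'E'
from h import *
o=ori(0.04);y=-.14289
r.servo_line([.5370,y,.2576],o,velocity=.01);r.dwell(.5);f=F(40);s=r.read_state();print(f,s["tcp_pos"],s["torque"],s["t"])
if abs(f[0])<3.5 and abs(f[2])<.35:
  c0=snapshot("side");r.open_jaws();c1=snapshot("side");r.dwell(.4);c2=snapshot("side")
  print(r.read_state()["t"],F(5),[int(np.abs(c.astype(int)-c0)[150:260,200:330].max(2).__gt__(40).sum()) for c in(c1,c2)])
  for i,c in enumerate((c0,c1,c2)):cv2.imwrite(f"pics/rel{i}.png",c)
E
```

```text
[ 3.514 -0.021  0.492] [ 0.53703838 -0.1429183   0.25763073] [ 0.07330012 -0.50016413 -0.12783773] 35.1583
```

Fx couples into Fz, so I'll do one more up/down check with Fx near 0, then release in the same script.

```bash
python3 - <<'E'
from h import *
o=ori(0.04);y=-.14289;x=.5373;res=[]
for z0 in (.252,.262,.252,.262):
    r.servo_line([x,y,z0],o,velocity=.03)
    r.servo_line([x,y,.257],o,velocity=.015);r.dwell(.3);f=F(25);q=r.read_state()["tcp_pos"]
    l=1.9+60*(.318-q[2])-f[2];res.append(l);print(z0,x,f,q[2].round(5),round(l,2));x+=np.clip(f[0]/6000,-.0006,.0006)
W=np.mean(res)+.1;z=np.clip(.318-(W-1.9)/60,.2545,.2595);print("W",W,"z",z)
r.servo_line([x,y,z],o,velocity=.01);r.dwell(.5);f=F(20);s=r.read_state();print(f,s["tcp_pos"],s["t"])
if abs(f[2])<.6:
  c0=snapshot("side");r.open_jaws();c1=snapshot("side");r.dwell(.4);c2=snapshot("side")
  print(r.read_state()["t"],F(5),[int(np.abs(c.astype(int)-c0)[150:260,200:330].max(2).__gt__(40).sum()) for c in(c1,c2)])
  for i,c in enumerate((c0,c1,c2)):cv2.imwrite(f"pics/rel{i}.png",c)
E
```

```text
0.252 0.5373 [0.155 0.404 0.339] 0.25685 5.23
0.262 0.5373258333333333 [-2.836 -0.569  0.182] 0.25695 5.38
0.252 0.5368531666666666 [1.012 0.312 0.087] 0.25707 5.47
0.262 0.5370218333333333 [ 1.701 -0.249  0.242] 0.25707 5.31
W 5.448578225813023 z 0.25885702956978296
[-0.946 -0.031  0.155] [ 0.53709063 -0.14283997  0.25873852] 42.4167
43.65 [-0.007 -0.084  0.174] [196, 196]
```

Fz read 0.155 N before release and 0.174 N with the gripper empty, so the true residual was about zero. Now I'll retreat and check.

```bash
python3 - <<'E'
from h import *
o=ori(0.04);q=r.read_state()["tcp_pos"]
r.servo_line([q[0],q[1],.42],o,velocity=.1);r.servo_line([.42,-.16,.46],o,velocity=.2);r.dwell(.3)
c=snapshot("side");w=wshot("wE");print(r.read_state()["t"])
C=lambda im,x0,y0,w,h:cv2.resize(im[y0:y0+h,x0:x0+w],(400,500),interpolation=cv2.INTER_CUBIC)
c0=cv2.imread("pics/rel0.png")
cv2.imwrite("pics/e.png",np.hstack([C(c0,230,150,96,120),C(c,230,150,96,120)]))
E
```

```text
46.6667
```

View pics/e.png

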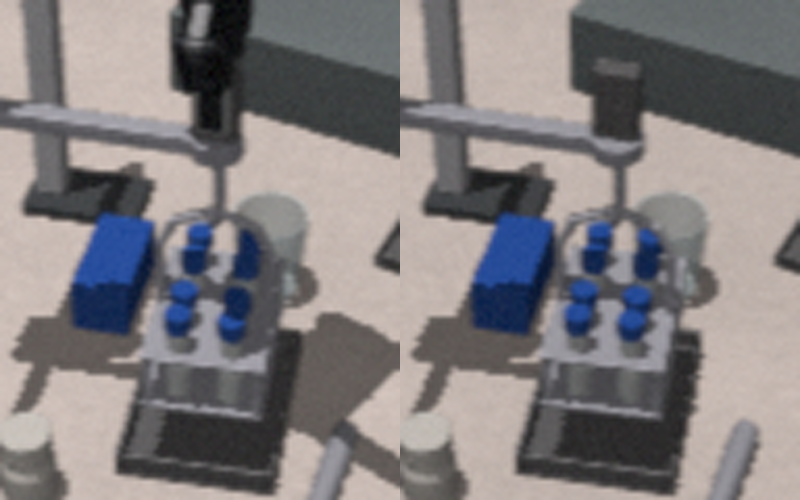

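The two crops, before and after release, look the same: the arm end is at (218,148) and (618,148), and the carrier hangs level above the tray in both. I'm handing in.

```bash
python3 -c "
from bench import *
print(ticket.job_done())"
```

```text
the job is handed in; nothing more can be done
None
```

The carrier hangs on the hook, level and free above its tray; before and after pictures show no visible jump at release, and I handed the job in at about 47 s on the robot's clock.

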